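# Hook the parts bin forward onto its sprung stop and load the gear

### The job

The blue parts bin has been left too far out: hook a fingertip behind its far lip and drag it closer along the bench, without gripping or lifting it, into the green picking bay until it is squarely home, pressed firmly but gently so that the sprung stop bar gives a little without being rammed. Ease off so that the bin stays resting against the bar, then set the steel gear down (do not drop it) in the bin beside the bearing that is already there. Leave the tape roll, the grey tester and the pliers where they are.

Things in the scene. Friction and masses are not known exactly. Their poses are not given: they have to be found in the camera images.
- bin: Open blue plastic parts bin, loose on the bench, 157 (x) x 145 (y) x 74 (z) mm, about 0.55 kg. Origin: centre of its underside; x points from its low front (30 mm high, front edge at x = -78 mm) to the high far wall, z up. It starts just beyond the open end of the bay, facing it within 0.1 rad and 15 mm. Sliding it takes about 2 to 7 N, different each time.
- far_lip (a point): Middle of the outer edge of the bin's far lip, 78 mm beyond its origin and 70 mm up; axes as the bin's. The lip is 67 to 74 mm high and runs 71 mm to either side; the wall's outer face below it is 5 mm nearer. A straight fingertip lowered behind the bin bears on the lip. Pulling too hard tips the bin, and a finger raised while still pulling lifts it: ease off first.
- bin_inside (a point): Centre of the bin's inner floor, 2 mm above its underside; axes as the bin's. The floor runs from x = -70 to 68 mm and y = -65 to 65 mm; side walls slope up from the front, side and far lips are up to 74 mm high.
- bay: Green and aluminium picking bay, fixed to the bench. Origin on the bench, on the lane's centre line, between the flared open ends of its rails; x along the lane, to the robot's right and somewhat away from it, z up. Cross block 180 mm wide, 36 mm high, at x = -154 to -132 mm. Rails 20 mm high, inner faces at y = -74 and 74 mm, run to x = -40 mm and flare out to about y = +-100 mm at x = 0.
- gear: Small steel gear, hub up, 56 mm diameter over its 16 mm high toothed rim, 28 mm high at the hub (30 mm diameter), 0.25 kg, lying on the bench to one side of the bay. Origin: centre of its underside, z up.
- ring_bearing: Steel ball bearing lying in the front of the bin's +y half, 52 mm diameter, 15 mm high, 0.15 kg; it may slide there. Origin: centre of its underside.
- tape_roll: Roll of black tape lying flat on the bench, 66 mm diameter, 19 mm high; it and the gear lie one to the left and one to the right of the bay. Origin: centre of its underside. Leave it alone.
- coil_tester: Grey electrical tester with a knob, 66 x 90 x 73 mm, at the bench's left end. Origin: centre of its underside. Leave it alone.
- pliers: Pliers with red handles lying flat, 58 x 179 x 14 mm, beyond the bay. Origin: centre of the underside. Leave them alone. Beyond them a wall shelf hangs over the bench: its front edge is at world x = 0.60 m, its underside 0.48 m up; keep the wrist clear of it.
- bin_front (a point): Middle of the bin's low front edge, 28 mm up. It meets the bay's black-faced sprung stop bar (126 mm wide, 6 to 32 mm up), which is clamped anywhere from bay x = -95 to -60 mm, not measured: feel for it. The bar gives 7 mm at 2 N per mm, then is solid; home is over 4 N held 0.2 s, ramming over 20 N. Once eased off, friction keeps the bin resting on it.

How it is judged (in metres and radians):
On the way, in this order (a step that is already met when the one before it is completed fails the run):
1. the bin has been dragged at least 30 mm by a finger behind its far lip (contact force between the fingers and bin above 1 N and x of the grasp point in the frame of bin above 0.078 m and distance of bin from where it was at the start of the episode above 0.03 m), for 0.1 s.
2. the bin, square in the bay, is held pressed against the sprung bar (over 4 N) by a finger behind its far lip (contact force between the fingers and bin above 1 N and x of the grasp point in the frame of bin above 0.078 m and x of bin in the frame of bay between -0.03 and 0.022 m and y of bin in the frame of bay between -0.01 and 0.01 m and angle between the x axis of bin and the x axis of bay, either way round below 0.12 rad and contact force between bin and bay above 4 N), for 0.2 s.
At the end, for the whole second after the job is handed in: The bin stands flat in the bay (origin within 10 mm of the lane's centre line, within 0.12 rad of its direction), at rest and still resting against the sprung bar (over 0.05 N); the gear lies at rest inside the bin (origin less than 35 mm above the bin's underside), and the bearing is still in it (x of bin in the frame of bay between -0.03 and 0.022 m and y of bin in the frame of bay between -0.01 and 0.01 m and angle between the x axis of bin and the x axis of bay, either way round below 0.12 rad and contact force between bin and bay above 0.05 N and linear speed of bin below 0.01 m/s and x of gear in the frame of bin between -0.07 and 0.07 m and y of gear in the frame of bin between -0.066 and 0.066 m and z of gear in the frame of bin between -0.005 and 0.035 m and linear speed of gear below 0.02 m/s and angle between bin's own z axis and vertical below 0.06 rad and z of ring_bearing in the frame of bin below 0.03 m and distance between ring_bearing and bin below 0.1 m); the robot touches nothing.
It fails at once if the sprung bar or bay is rammed: the bin presses on it with more than 20 N (contact force between bin and bay above 20 N).
It fails at once if the bin is lifted more than 15 mm or tipped by more than 0.17 rad (height (world z) of bin above 0.015 m or angle between bin's own z axis and vertical above 0.17 rad).
It fails at once if the gear is dropped: out of the fingers it falls faster than 0.9 m/s (over about 40 mm) (contact force between the fingers and gear below 0.05 N and linear speed of gear above 0.9 m/s).
It fails at once if the tape roll, the tester or the pliers are moved more than 15 mm (distance of any of tape_roll, coil_tester, pliers from where it was at the start of the episode above 0.015 m).
It also fails if it takes over 72 s, if anything falls off the work surface, if the arm or the gripper's body presses on something with over 40 N, if the wrist force passes 120 N, or if a joint passes its speed limit or range.

### The arm

A 7-joint arm with a two-finger parallel gripper is mounted at the origin on a cart in front of the work surface, level with it; the furniture and walls round the work are solid. World frame = base frame: x ahead of the robot, y to its left, z up, the work surface at z = 0. Lengths are in m, angles in degrees, forces in N, time in s.
With the tool pointing down it reaches from about 0.425 to 0.875 m from the base axis. Payload 4.7 kg.
Tool frame: the origin (TCP) lies at the very end of the fingers, on their centre line; the grasp point (between the pads) lies 19 mm behind it; z points along the fingers, y is the line along which they close (so a half turn about z gives the same grasp; the last joint's range is limited). The gripper opens to 87 mm and grips with 3 to 60 N. Pads are 19 mm wide; open, the fingers measure 117 mm over their backs; the gripper's body (75 mm by 190 mm) begins 51 mm behind the grasp point.
Start: joints at [66.354, 18.392, -4.016, 83.108, 1.295, 78.541, -3.26], TCP at [0.269, -0.592, 0.223] pointing down, gripper open.
Joint ranges: [-163.93, 163.93], [-17.29, 119.83], [-79.2, 71.16], [3.27, 140.29], [-89.18, 269.18], [5.43, 117.66], [-154.24, 154.24]. Speed limits (degrees/s): [147.25, 147.25, 180, 180, 180, 180, 180].

### API

Orientations are given as [roll, pitch, yaw] about the fixed x, y, z axes, in that order (R = Rz(yaw) Ry(pitch) Rx(roll)).
In Python, from cell import get_obs, eyes, env gives the robot as it stands.
- The arm moves only by the tool servo_tool, never from a script. Its argument "series" is a list that holds one entry, the list of rows, each a list of 7 numbers: the shift along the tool's x, y, z in units of 300 mm (1.0 is 300 mm), then the turn, a rotation vector about the tool's x, y, z in units of pi rad (1.0 is pi rad), then the opening, from 0 (shut) to 1 (fully open). In form: [[[tx, ty, tz, wx, wy, wz, gripper], ...]]. A call has 1 to 12 rows; each row is the pose to reach, as a shift and turn from the pose commanded when the call began, along the tool's axes at that moment, turning the shorter way round; what a row does not reach only later rows make up. A row lasts 1/12 s, in which the tool goes at most 41.7 mm and 7.16 degrees, less where a joint would pass 70% of its speed; a pose out of reach is approached as far as the arm can. A call with a number of a shift or a turn outside -1 to 1 is refused whole. A call with a gripper value outside its range is refused whole. The fingers move at their own pace and stop on an object; "grip_force" is the grip in N (left out, the last holds). Time passes only in rows, so rows that repeat a pose let the fingers close. It gives the time, the measured TCP pose, the force, the opening and the grip force at its end, in the units of the state.
- get_obs(): the state, without advancing time (a new reading comes with each control period).
- eyes.read_camera(name): name is "scene" or "top" or "wrist"; returns a dict with "frame" (400x640x3 uint8, red, green, blue), "depth" (400x640 float32, m along the optical axis (not along the pixel's ray), 0 where there is no reading), "fx", "fy", "cx", "cy" (pixels), "distortion" ([k1, k2, p1, p2, k3] as OpenCV has them; the pictures are not rectified), "origin" and "rotation" of the camera in the world; the wrist camera has in their place "mount" (4x4, takes a point from camera to tool coordinates, whose origin is the TCP and whose axes are the flange's). Camera axes: x right, y down, z forward; pixel columns grow to the right and rows downward; lengths in m; the calibration is good to about 2 mm. A picture is of the moment at which its call begins: read the wrist's pose just before it.
- env.sign_off(): hands the job in; it is judged then, once.
The state is a dict: "time_s": time; "qpos": joint angles; "joint_velocities": joint speeds; "effort": joint torques, N m; "tool_pos": TCP position; "tool_rot": TCP orientation; "force": force on the tool from outside, world axes, zero at the start; "wrist_torque": the same for the moment, N m; "grip_width": finger opening in m; "grasp_force": force on a finger pad.
Only numpy, scipy, OpenCV 4.12 (cv2) and the standard library are available. Lean on these libraries where they do the work, as an engineer would, in place of code of your own. Each camera call takes 0.05 s, during which the arm holds its last target. There are 200 camera calls.

## Working session

There is one attempt and no reset: what is moved stays moved. The work goes in short steps, Python scripts to look and compute and a tool call to move; the robot and the scene stay as the last step left them, time stands still between calls to the robot, and variables do not carry over. Pictures are saved under pics/ and viewed, at most 10 in all, crops included, and the job is handed in when it is done.

Besides the shell and the picture viewer there is one more tool, called after "Emit:" as a command line: name --argument value ..., lists and objects as JSON in quotes. servo_tool: Moves the arm, as the interface text tells. Shifts and turns lie within -1 to 1; 1 stands for 300 mm of shift or pi rad of turn. Its arguments: {"type":"object","properties":{"series":{"type":"array"},"grip_force":{"type":"number"}},"required":["series"]}

```bash
mkdir -p pics; ls; cat > h.py <<'E'
import numpy as np, cv2
from cell import get_obs, eyes, env
from scipy.spatial.transform import Rotation as Ro
def cam(n):
    o=get_obs(); c=eyes.read_camera(n)
    c['K']=np.array([[c['fx'],0,c['cx']],[0,c['fy'],c['cy']],[0,0,1.]]); c['D']=np.array(c['distortion'],float)
    if 'mount' in c:
        R=Ro.from_euler('xyz',o['tool_rot'],degrees=True).as_matrix(); M=np.array(c['mount'])
        c['R']=R@M[:3,:3]; c['o']=R@M[:3,3]+np.array(o['tool_pos'])
    else: c['R']=np.array(c['rotation']).reshape(3,3); c['o']=np.array(c['origin'])
    return c
def rays(c,uv):
    p=cv2.undistortPoints(np.array(uv,float).reshape(-1,1,2),c['K'],c['D'])[:,0]
    return np.c_[p,np.ones(len(p))]@c['R'].T
def plane(c,uv,z):
    d=rays(c,uv); return c['o']+d*((z-c['o'][2])/d[:,2])[:,None]
def cloud(c):
    h,w=c['depth'].shape; v,u=np.mgrid[:h,:w]
    d=rays(c,np.c_[u.ravel(),v.ravel()])
    return (c['o']+d*c['depth'].reshape(-1,1)).reshape(h,w,3)
E
python3 - <<'E'
from h import *
o=get_obs(); print(o)
for n in('top','scene'):
    c=cam(n); cv2.imwrite(f'pics/{n}0.png',c['frame'][:,:,::-1]); print(n,c['o'],c['R'].round(3).tolist(),c['fx'],(c['depth']>0).mean())
E
```

```text
pics
{'time_s': 0.0, 'qpos': array([66.35466043, 18.44030419, -4.01517562, 83.1737235 ,  1.29417779,
       78.53938635, -3.26026062]), 'joint_velocities': array([-0.03520725,  0.00161445, -0.10846186, -0.0650927 , -0.03451552,
       -0.02026762, -0.07611683]), 'effort': array([-4.53743496e-04, -4.91296935e+01, -4.04207027e-01, -3.12531638e+01,
       -6.40304340e-02,  4.37263492e-02,  1.90264918e-04]), 'tool_pos': array([ 0.26880066, -0.59122649,  0.22145766]), 'tool_rot': array([-1.79891778e+02,  4.91322404e-03,  2.44543054e+01]), 'force': array([-0.1081644 , -0.47227254, -1.08482401]), 'wrist_torque': array([-0.00472612,  0.08032419, -0.03319378]), 'grasp_force': 0.0, 'grip_width': 0.08681709058414169}Traceback (most recent call last):
  File "<stdin>", line 4, in <module>
  File "h.py", line 10, in cam
    else: c['R']=np.array(c['rotation']).reshape(3,3); c['o']=np.array(c['origin'])
                 ~~~~~~~~~~~~~~~~~~~~~~~~~~~~~~~^^^^^
ValueError: cannot reshape array of size 3 into shape (3,3)
```

```bash
sed -i "s/c\['R'\]=np.array(c\['rotation'\]).reshape(3,3)/c['R']=Ro.from_euler('xyz',c['rotation'],degrees=True).as_matrix()/" h.py
python3 - <<'E'
from h import *
for n in('top','scene'):
    c=cam(n); cv2.imwrite(f'pics/{n}0.png',c['frame'][:,:,::-1]); print(n,c['o'],c['rotation'],c['R'].round(3).tolist(),c['fx'],(c['depth']>0).mean())
    P=cloud(c); print(np.nanmedian(P[::50,::80,2],axis=0).round(3)); print(P[200:400:60,100:640:100].round(3).tolist())
E
```

```text
top [0.30784328 0.06812629 1.41951476] [-172.9855453     0.75004881  -91.52917353] [[-0.027, -0.992, 0.122], [-1.0, 0.028, 0.01], [-0.013, -0.122, -0.992]] 445.78326367982487 0.99601953125
[ 0.306  0.421  0.003  0.011  0.007  0.005 -0.001  0.262]
[[[0.487, 0.77, 0.034], [0.483, 0.453, -0.004], [0.473, 0.128, 0.0], [0.464, -0.192, 0.003], [0.455, -0.518, 0.002], [0.445, -0.862, -0.0]], [[0.291, 1.03, -0.493], [0.29, 0.452, -0.001], [0.282, 0.133, -0.012], [0.252, -0.337, -0.864], [0.235, -0.857, -0.871], [0.267, -0.559, 0.442]], [[-0.023, 1.22, -0.878], [-0.026, 0.689, -0.876], [0.095, 0.137, -0.003], [-0.05, -0.327, -0.882], [-0.07, -0.841, -0.877], [0.176, -0.402, 0.675]], [[-0.328, 1.217, -0.873], [-0.327, 0.693, -0.876], [-0.088, 0.141, 0.0], [0.066, -0.073, 0.573], [0.1, -0.206, 0.715], [-0.408, -1.365, -0.88]]]
scene [-0.47888741 -0.61344124  1.19213494] [-133.44100013    0.19025516  -54.72502148] [[0.577, -0.563, 0.591], [-0.816, -0.395, 0.421], [-0.003, -0.726, -0.688]] 510.2033796590919 0.9960234375
[-0.78  -0.261 -0.019  0.461  0.076  0.126  0.428  0.52 ]
[[[0.296, 1.046, -0.331], [0.318, 0.409, 0.003], [0.51, 0.133, 0.004], [0.704, -0.141, 0.003], [0.185, -0.517, 0.617], [0.887, -0.671, 0.152]], [[0.29, 1.284, -0.892], [-0.041, -0.01, 0.337], [0.302, -0.019, 0.003], [0.474, -0.263, 0.003], [0.28, -0.54, 0.389], [0.78, -0.738, 0.034]], [[0.052, 0.968, -0.87], [-0.061, 0.019, 0.106], [0.137, -0.139, -0.003], [0.289, -0.361, 0.003], [0.446, -0.578, 0.0], [0.597, -0.791, 0.003]], [[-0.135, 0.731, -0.877], [-0.142, -0.04, 0.001], [0.348, 0.033, -0.874], [-0.479, -0.613, 1.192], [0.287, -0.638, -0.009], [0.423, -0.831, -0.0]]]
```

View pics/top0.png

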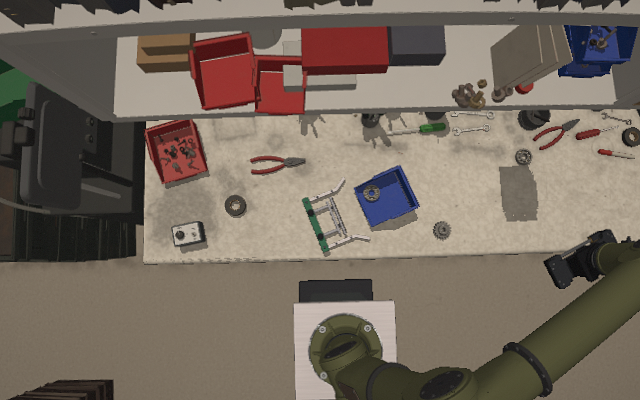

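View pics/scene0.png

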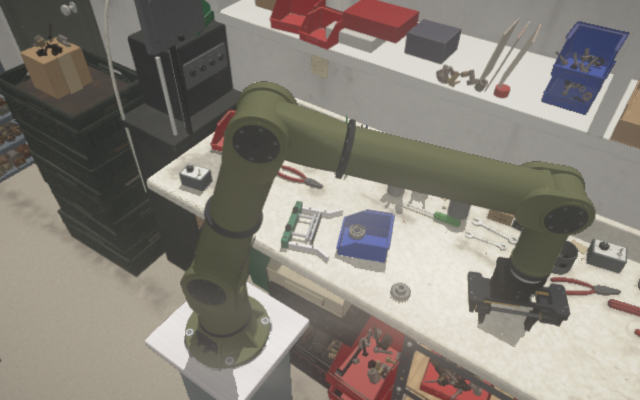

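```bash
python3 - <<'E'
from h import *
T=cam('top');S=cam('scene')
a=cv2.resize(T['frame'][150:270,285:465],None,fx=4.4,fy=4.4,interpolation=2); cv2.imwrite('pics/t1.png',a[:,:,::-1])
a=cv2.resize(S['frame'][190:310,270:430],None,fx=5,fy=5,interpolation=2); cv2.imwrite('pics/s1.png',a[:,:,::-1])
for n,c in(('T',T),('S',S)):
    P=cloud(c); hsv=cv2.cvtColor(c['frame'],cv2.COLOR_RGB2HSV); H,s,V=cv2.split(hsv)
    blue=(H>105)&(H<130)&(s>120)&(P[...,0]<.6)&(P[...,2]>-.02)&(P[...,2]<.1)
    green=(H>60)&(H<90)&(s>100)&(P[...,0]<.55)&(P[...,2]>-.02)&(P[...,2]<.1)&(abs(P[...,1])<.3)
    for nm,m,zt in(('blue',blue,.062),('green',green,.03)):
        k,l,st,ce=cv2.connectedComponentsWithStats(m.astype('uint8')); i=1+st[1:,4].argmax(); m=l==i
        q=P[m]; print(n,nm,st[i],ce[i],'z pct',np.percentile(q[:,2],[2,50,90,98]).round(4))
        t=q[q[:,2]>zt]; r=cv2.minAreaRect((t[:,:2]*1000).astype('float32')); print('  top pts',len(t),np.round(r[0],1),np.round(r[1],1),round(r[2],1))
        cn=max(cv2.findContours(m.astype('uint8'),0,1)[0],key=len)
        ap=cv2.approxPolyDP(cn,4,True)[:,0]; print(ap.tolist(),(plane(c,ap,.07 if nm=='blue' else .036)[:,:2]*1000).round().tolist())
E
```

```text
T blue [ 354  167   64   60 1841] [387.13851168 197.46170559] z pct [-0.0042  0.0033  0.0655  0.0724]
  top pts 197 [ 480.  -164.4] [137.5 104.1] 20.2
[[400, 167], [354, 188], [372, 226], [417, 203]] [[559.0, -185.0], [497.0, -41.0], [380.0, -91.0], [446.0, -232.0]]
T green [309 214  13  21 110] [314.92727273 224.18181818] z pct [0.0308 0.036  0.0401 0.0415]
  top pts 109 [392.5  81.6] [62.3 17.3] 20.9
[[313, 214], [309, 217], [317, 234], [321, 232]] [[424.0, 87.0], [415.0, 99.0], [362.0, 76.0], [367.0, 63.0]]Traceback (most recent call last):
  File "<stdin>", line 10, in <module>
ValueError: attempt to get argmax of an empty sequence
```

View pics/t1.png

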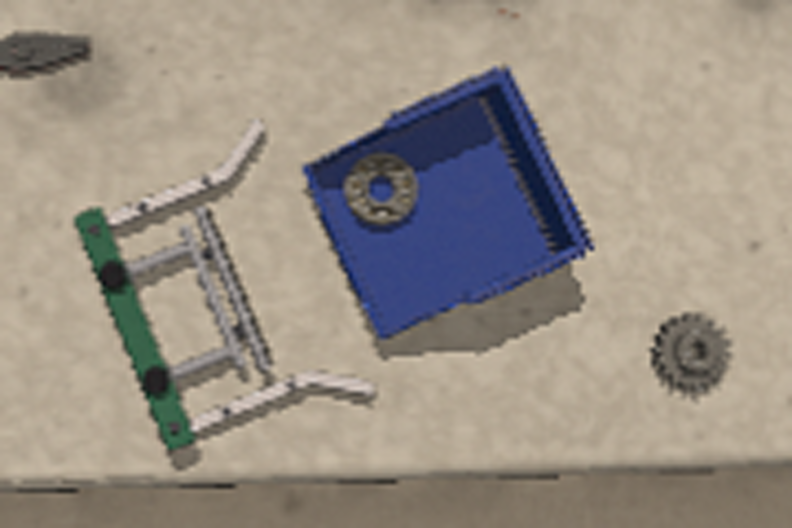

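View pics/s1.png

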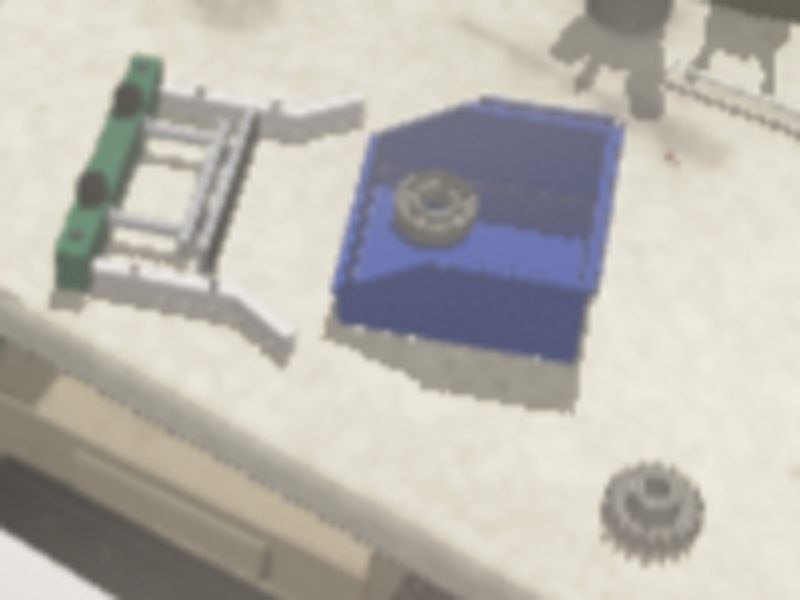

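```bash
python3 - <<'E'
from h import *
T=cam('top');S=cam('scene')
tt=lambda L:np.array(L)/4.4+[285,150]-.4
ss=lambda L:np.array(L)/5.+[270,190]-.4
def tri(a,b):
    d1=rays(T,tt([a]))[0];d2=rays(S,ss([b]))[0]
    A=np.c_[d1,-d2]; s=np.linalg.lstsq(A,S['o']-T['o'],rcond=None)[0]
    p,q=T['o']+s[0]*d1,S['o']+s[1]*d2; return ((p+q)/2).round(4),np.linalg.norm(p-q).round(4)
for n,a,b in[('lipL',(503,70),(623,125)),('lipR',(590,247),(597,292)),('frontL',(308,170),(371,140)),('frontR',(382,338),(338,291)),('gearhub',(695,350),(657,482)),('bearing',(381,189),(436,205)),('blkA',(105,209),(160,62)),('blkB',(190,440),(95,232)),('knob1',(112,276),(128,97)),('knob2',(156,381),(92,186))]: print(n,*tri(a,b))
P=lambda L,z:plane(T,tt(L),z)[:,:2].round(4)
print('lip74',P([(503,70),(590,247)],.074)); print('front30',P([(308,170),(382,338)],.03)); print('gear28',P([(695,350)],.028),plane(S,ss([(657,482)]),.028))
print('gear rim',P([(691,355)],.016))
blk=P([(78,213),(105,209),(190,440),(165,448)],.036); print('blk',blk.tolist(),blk.mean(0))
r=P([(113,222),(213,180),(262,124),(193,426),(297,381),(375,395)],.02); print('rail',r.tolist())
for i,j in((0,1),(3,4)): d=r[i]-r[j]; print('rail dir deg',np.degrees(np.arctan2(*(-d)[::-1])))
d=blk[1]-blk[2]; print('blk dir',np.degrees(np.arctan2(d[1],d[0])),np.linalg.norm(d))
L=P([(503,70),(590,247)],.074); d=L[0]-L[1]; print('lip dir',np.degrees(np.arctan2(d[1],d[0])),np.linalg.norm(d),'mid',L.mean(0))
bar=P([(205,212),(268,370)],.032); print('bar',bar.tolist())
E
```

```text
lipL [ 0.5642 -0.1835  0.0736] 0.0049
lipR [ 0.4376 -0.2366  0.0733] 0.0024
frontL [ 0.5016 -0.0457  0.0324] 0.0007
frontR [ 0.3819 -0.0956  0.0328] 0.0046
gearhub [ 0.3664 -0.3172  0.0338] 0.0039
bearing [ 0.4895 -0.1005  0.0162] 0.0025
blkA [0.4763 0.1001 0.0401] 0.0019
blkB [0.3163 0.04   0.0581] 0.0116
knob1 [0.4294 0.0943 0.0492] 0.0032
knob2 [0.3548 0.0659 0.0492] 0.0022
lip74 [[ 0.5626 -0.1815]
 [ 0.4368 -0.2355]]
front30 [[ 0.5021 -0.0462]
 [ 0.3806 -0.0941]]
gear28 [[ 0.3655 -0.3172]] [[ 0.37215159 -0.31710042  0.028     ]]
gear rim [[ 0.3625 -0.3174]]
blk [[0.4751, 0.1188], [0.4774, 0.0995], [0.3126, 0.044], [0.3075, 0.0617]] [0.39315 0.081  ]
rail [[0.4698, 0.0944], [0.4982, 0.0216], [0.538, -0.0151], [0.3225, 0.0413], [0.3523, -0.0336], [0.3408, -0.0887]]
rail dir deg -68.6887515741843
rail dir deg -68.30418040473229
blk dir 18.612076509546466 0.17389447949834405
lip dir 23.231563335356213 0.1369001095689846 mid [ 0.4997 -0.2085]
bar [[0.4737, 0.0284], [0.3602, -0.0125]]
```

Emit:
servo_tool --series '[[[0.6,-0.35,0,0,0,-0.25,1],[0.6,-0.35,0,0,0,-0.25,1],[0.6,-0.35,0,0,0,-0.25,1],[0.6,-0.35,0,0,0,-0.25,1],[0.6,-0.35,0,0,0,-0.25,1],[0.6,-0.35,0,0,0,-0.25,1],[0.6,-0.35,0,0,0,-0.25,1],[0.6,-0.35,0,0,0,-0.25,1],[0.6,-0.35,0,0,0,-0.25,1]]]'

```text
time_s: 1.1
tool_pos: [0.3892, -0.4219, 0.2226]
tool_rot: [180.0, 0.0, 69.3]
force: [0.7, 0.3, 0.3]
grip_width: 0.0867
grasp_force: 0.0
```

Emit:
servo_tool --series '[[[0.7,0.18,0,0,0,-0.235,1],[0.7,0.18,0,0,0,-0.235,1],[0.7,0.18,0,0,0,-0.235,1],[0.7,0.18,0,0,0,-0.235,1],[0.7,0.18,0,0,0,-0.235,1],[0.7,0.18,0,0,0,-0.235,1],[0.7,0.18,0,0,0,-0.235,1],[0.7,0.18,0,0,0,-0.235,1],[0.7,0.18,0,0,0,-0.235,1]]]'

```text
time_s: 1.85
tool_pos: [0.5125, -0.2463, 0.2223]
tool_rot: [-179.9, 0.0, 111.4]
force: [0.1, -0.5, 0.6]
grip_width: 0.087
grasp_force: 0.0
```

```bash
python3 - <<'E'
from h import *
c=cam('wrist'); o=get_obs(); print(o['tool_pos'],o['tool_rot'],o['force'],o['qpos'].round(1)); print(np.array(c['mount']).round(3))
cv2.imwrite('pics/w1.png',c['frame'][:,:,::-1])
P=cloud(c); hsv=cv2.cvtColor(c['frame'],cv2.COLOR_RGB2HSV); H,s,V=cv2.split(hsv)
m=((H>105)&(H<130)&(s>120)&(P[...,2]>.066)&(P[...,2]<.085)); t=P[m]; print(len(t),np.percentile(t,[1,50,99],axis=0).round(4) if len(t) else'')
if len(t): print(cv2.minAreaRect((t[:,:2]*1000).astype('float32')))
E
```

```text
[ 0.51243468 -0.24648704  0.22230431] [-1.79937801e+02  2.20007238e-02  1.11385180e+02] [-0.20516772 -0.79844331 -0.56624321] [ 47.4  10.3 -27.4  94.2   4.9  76.7  40.6]
[[ 0.001 -0.953 -0.304  0.084]
 [ 1.     0.     0.001 -0.001]
 [-0.001 -0.304  0.953 -0.161]
 [ 0.     0.     0.     1.   ]]
1511 [[ 0.4036 -0.2286  0.0669]
 [ 0.5031 -0.1887  0.0694]
 [ 0.5608 -0.0996  0.0741]]
((481.8125305175781, -163.40846252441406), (142.72747802734375, 100.86726379394531), 22.635475158691406)
```

View pics/w1.png

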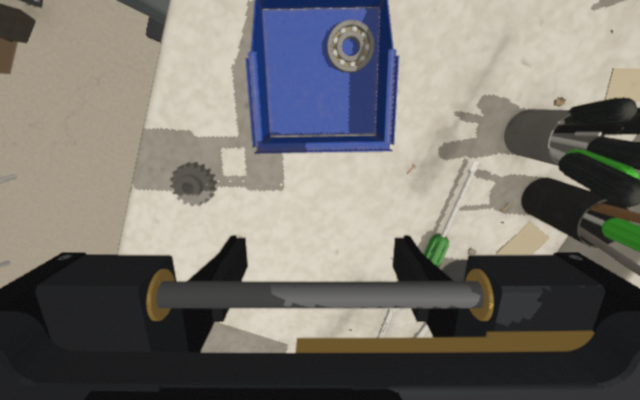

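Emit:
servo_tool --series '[[[0,0.01,0.1,0,0.03,0,1],[0,0.01,0.22,0,0.067,0,1],[0,0.01,0.34,0,0.067,0,1],[0,0.01,0.46,0,0.067,0,1],[0,0.01,0.54,0,0.067,0,1],[0,0.01,0.6,0,0.067,0,1],[0,0.01,0.64,0,0.067,0,1],[0,0.01,0.64,0,0.067,0,1]]]'

```text
time_s: 2.57
tool_pos: [0.5138, -0.2437, 0.0277]
tool_rot: [-179.8, -12.3, 111.5]
force: [-0.0, 0.5, 0.6]
grip_width: 0.0866
grasp_force: 0.0
```

Emit:
servo_tool --series '[[[0.026,0,0.006,0,0,0,1],[0.052,0,0.011,0,0,0,1],[0.078,0,0.017,0,0,0,1],[0.083,0,0.018,0,0,0,1],[0.088,0,0.019,0,0,0,1],[0.093,0,0.02,0,0,0,1],[0.098,0,0.021,0,0,0,1],[0.103,0,0.0225,0,0,0,1],[0.108,0,0.0235,0,0,0,1],[0.113,0,0.0245,0,0,0,1],[0.117,0,0.0255,0,0,0,1],[0.117,0,0.0255,0,0,0,1]]]'

```text
time_s: 3.57
tool_pos: [0.5038, -0.2114, 0.0309]
tool_rot: [180.0, -11.9, 111.7]
force: [0.2, -4.2, 1.6]
grip_width: 0.0867
grasp_force: 2.4
```

```bash
python3 - <<'E'
from h import *
o=get_obs(); print(o['tool_pos'],o['tool_rot'],o['force'])
E
```

```text
[ 0.50379098 -0.21141173  0.03090113] [179.96320661 -11.86746986 111.68700642] [ 0.16307697 -4.23728902  1.64897052]
```

Emit:
servo_tool --series '[[[0.01,0,0.002,0,0,0,1],[0.02,0,0.0043,0,0,0,1],[0.03,0,0.0065,0,0,0,1],[0.04,0,0.0087,0,0,0,1],[0.05,0,0.0109,0,0,0,1],[0.06,0,0.013,0,0,0,1],[0.07,0,0.0152,0,0,0,1],[0.08,0,0.0174,0,0,0,1],[0.09,0,0.0196,0,0,0,1],[0.1,0,0.0218,0,0,0,1],[0.1075,0,0.0235,0,0,0,1],[0.1075,0,0.0235,0,0,0,1]]]'

```text
time_s: 4.57
tool_pos: [0.4918, -0.1802, 0.0309]
tool_rot: [179.9, -11.9, 111.7]
force: [1.9, -4.9, 2.3]
grip_width: 0.0868
grasp_force: 2.4
```

```bash
python3 - <<'E'
from h import *
o=get_obs(); print(o['tool_pos'],o['tool_rot'],o['force'])
c=cam('wrist'); T=cam('top')
a=cv2.resize(T['frame'][150:270,285:445],None,fx=5,fy=5,interpolation=2)[:,:,::-1]; 
b=np.zeros((1000,800,3),'uint8'); cv2.imwrite('pics/t2.png',a)
cv2.imwrite('pics/w2.png',c['frame'][:,:,::-1])
E
```

```text
[ 0.49182313 -0.18021694  0.03085792] [179.929272   -11.88515811 111.70324424] [ 1.86542723 -4.87369026  2.30534572]
```

View pics/w2.png

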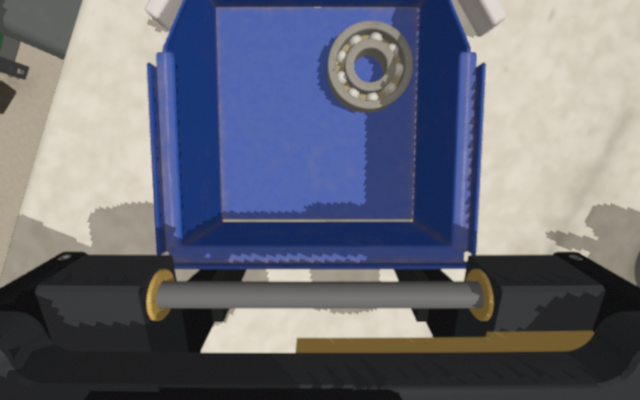

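```bash
python3 - <<'E'
from h import *
c=cam('wrist'); f=c['frame']; P=cloud(c)
o=get_obs(); tp=np.array(o['tool_pos']); th=np.radians(-69.2); ux=np.array([np.cos(th),np.sin(th)]); uy=np.array([-ux[1],ux[0]]); O=np.array([.443,-.052])
Q=(P[...,:2]-O); X=Q@ux; Y=Q@uy
hsv=cv2.cvtColor(f,cv2.COLOR_RGB2HSV)
r=(P[...,2]>.012)&(P[...,2]<.026)&(hsv[...,1]<60)&(X<.02)
for n,m in(('L',r&(Y<-.06)),('R',r&(Y>.06))):
    if m.sum(): print(n,m.sum(),'X',np.percentile(X[m],[1,99]).round(4),'Y',np.percentile(Y[m],[1,99]).round(4))
    for a in np.arange(-.03,.01,.01):
        k=m&(abs(X-a)<.004)
        if k.sum()>10: print('  x',a.round(3),'Y range',np.percentile(Y[k],[2,98]).round(4))
b=(hsv[...,0]>105)&(hsv[...,0]<130)&(hsv[...,1]>120)&(P[...,2]>.064)&(P[...,2]<.085)
t=np.c_[X[b],Y[b]]*1000; print(cv2.minAreaRect(t.astype('float32')),t.min(0),t.max(0))
T=cam('top'); P=cloud(T); Q=P[...,:2]-O;X=Q@ux;Y=Q@uy; h=cv2.cvtColor(T['frame'],cv2.COLOR_RGB2HSV)
g=(h[...,0]>60)&(h[...,0]<90)&(h[...,1]>80)&(abs(P[...,2]-.036)<.015)&(abs(X+.143)<.03)&(abs(Y)<.12); print('blk',g.sum(),X[g].min(),X[g].max(),Y[g].min(),Y[g].max(),np.polyfit(Y[g],X[g],1))
E
```

```text
L 490 X [-0.0118  0.0001] Y [-0.1059 -0.0907]
  x -0.01 Y range [-0.1044 -0.0906]
  x 0.0 Y range [-0.1058 -0.0957]
R 644 X [-0.0151  0.0002] Y [0.0899 0.1068]
  x -0.01 Y range [0.0909 0.1052]
  x 0.0 Y range [0.0968 0.1065]
((81.2217788696289, -3.210784912109375), (107.80587768554688, 143.95529174804688), 0.8206170797348022) [ 26.37184933 -75.45542189] [135.77668825  69.25290974]
blk 255 -0.1518951129988424 -0.13271809338559198 -0.08847481966694912 0.08762051998821813 [ 0.00188641 -0.14295756]
```

View pics/t2.png

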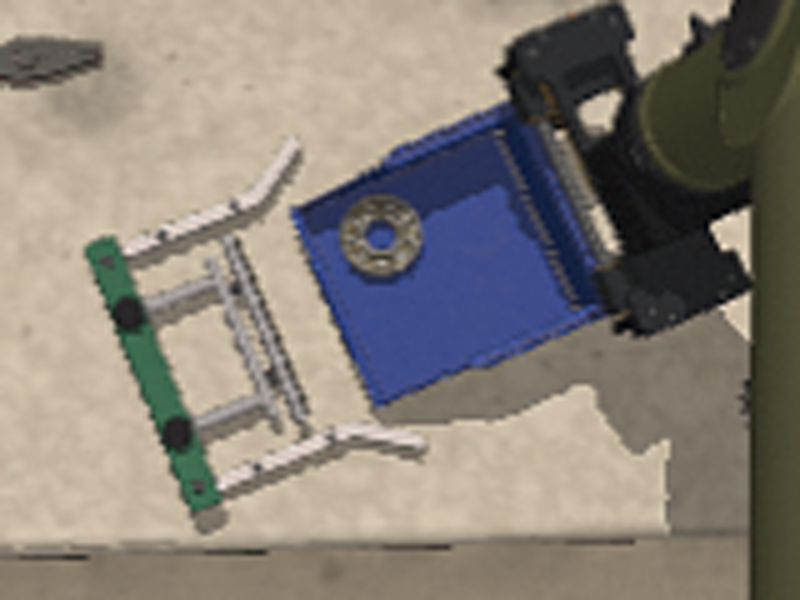

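Emit:
servo_tool --series '[[[0.01,0.0015,0.0022,-0.0002,0,0.0008,1],[0.02,0.003,0.0044,-0.0004,0,0.0016,1],[0.03,0.0045,0.0065,-0.0006,0,0.0024,1],[0.04,0.006,0.0087,-0.0008,0,0.0032,1],[0.05,0.0075,0.0109,-0.001,0,0.004,1],[0.06,0.009,0.0131,-0.001,0,0.005,1],[0.07,0.0097,0.0153,-0.001,0,0.005,1],[0.08,0.0097,0.0174,-0.001,0,0.005,1],[0.09,0.0097,0.0196,-0.001,0,0.005,1],[0.0977,0.0097,0.0213,-0.001,0,0.005,1],[0.0977,0.0097,0.0213,-0.001,0,0.005,1]]]'

```text
time_s: 5.68
tool_pos: [0.4835, -0.1512, 0.0308]
tool_rot: [179.9, -11.9, 110.8]
force: [2.1, -4.8, 2.8]
grip_width: 0.087
grasp_force: 2.5
```

```bash
cat > binpos.py <<'E'
from h import *
th=np.radians(-69.2); ux=np.array([np.cos(th),np.sin(th)]); uy=np.array([-ux[1],ux[0]]); O=np.array([.443,-.052])
def go():
    o=get_obs(); print(o['time_s'],'tcp',o['tool_pos'].round(4),o['tool_rot'].round(2),'F bay',(o['force'][:2]@ux).round(2),(o['force'][:2]@uy).round(2),o['force'][2].round(2),'tcp bay',((o['tool_pos'][:2]-O)@ux*1e3).round(1),((o['tool_pos'][:2]-O)@uy*1e3).round(1))
    c=cam('wrist'); P=cloud(c); Q=(P[...,:2]-O); X=Q@ux; Y=Q@uy
    h=cv2.cvtColor(c['frame'],cv2.COLOR_RGB2HSV)
    b=(h[...,0]>105)&(h[...,0]<130)&(h[...,1]>120)&(P[...,2]>.064)&(P[...,2]<.085)
    t=np.c_[X[b],Y[b]]*1000; print(cv2.minAreaRect(t.astype('float32')),t.min(0),t.max(0))
    return c,P,X,Y
if __name__=='__main__': go()
E
python3 binpos.py
```

```text
5.6833 tcp [ 0.4835 -0.1512  0.0308] [179.93 -11.9  110.79] F bay 5.19 0.25 2.84 tcp bay 107.1 2.6
((51.48616409301758, 0.1935577392578125), (107.6539077758789, 144.01681518554688), 0.2708609402179718) [ -2.6537746  -71.82087329] [105.08715537  72.16200692]
```

Emit:
servo_tool --series '[[[0.01,0,0.0022,0,0,0,1],[0.02,0,0.0044,0,0,0,1],[0.0293,0,0.0064,0,0,0,1],[0.032,0,0.007,0,0,0,1],[0.0345,0,0.0075,0,0,0,1],[0.037,0,0.008,0,0,0,1],[0.039,0,0.0085,0,0,0,1],[0.039,0,0.0085,0,0,0,1]]]'

```text
time_s: 6.4
tool_pos: [0.4801, -0.1422, 0.0308]
tool_rot: [179.9, -11.7, 110.7]
force: [3.4, -9.2, 2.3]
grip_width: 0.0869
grasp_force: 4.6
```

```bash
python3 binpos.py
```

```text
6.4 tcp [ 0.4801 -0.1422  0.0308] [179.88 -11.71 110.73] F bay 9.82 -0.07 2.25 tcp bay 97.5 2.6
((42.500701904296875, 0.107635498046875), (108.42195892333984, 144.04071044921875), 0.045086272060871124) [-11.76276577 -71.89017755] [96.67565487 72.13281845]
```

Emit:
servo_tool --series '[[[0.0025,0,0.0005,0,0,0,1],[0.005,0,0.001,0,0,0,1],[0.0075,0,0.0016,0,0,0,1],[0.01,0,0.0021,0,0,0,1],[0.01,0,0.0021,0,0,0,1],[0.01,0,0.0021,0,0,0,1],[0.01,0,0.0021,0,0,0,1]]]'

```text
time_s: 7.03
tool_pos: [0.4794, -0.1405, 0.0309]
tool_rot: [179.9, -11.6, 110.7]
force: [4.3, -10.7, 2.1]
grip_width: 0.0871
grasp_force: 5.7
```

```bash
python3 binpos.py
```

```text
7.0333 tcp [ 0.4794 -0.1405  0.0309] [179.85 -11.6  110.7 ] F bay 11.49 0.23 2.1 tcp bay 95.7 2.6
((39.78215789794922, 0.39009857177734375), (144.13729858398438, 107.61235046386719), 89.97428894042969) [-13.99444718 -71.69771431] [93.60996344 72.46305715]
```

Emit:
servo_tool --series '[[[0.003,0,0.0006,0,0,0,1],[0.0065,0,0.0014,0,0,0,1],[0.0065,0,0.0014,0,0,0,1],[0.0065,0,0.0014,0,0,0,1],[0.0065,0,0.0014,0,0,0,1]]]'

```text
time_s: 7.5
tool_pos: [0.479, -0.1395, 0.0309]
tool_rot: [179.8, -11.5, 110.7]
force: [4.3, -12.4, 0.3]
grip_width: 0.0872
grasp_force: 6.6
```

```bash
python3 binpos.py
```

```text
7.5 tcp [ 0.479  -0.1395  0.0309] [179.83 -11.53 110.68] F bay 13.15 -0.36 0.33 tcp bay 94.6 2.6
((38.58205032348633, 0.19554901123046875), (144.1959228515625, 107.53514099121094), 89.89910125732422) [-15.17365233 -71.95518104] [92.4298108  72.29821956]
```

Emit:
servo_tool --series '[[[-0.004,0,-0.0009,0,0,0,1],[-0.008,0,-0.0017,0,0,0,1],[-0.012,0,-0.0026,0,0,0,1],[-0.016,0,-0.0035,0,0,0,1],[-0.02,0,-0.0044,0,0,0,1],[-0.025,0,-0.0054,0,0,0,1],[-0.03,0,-0.0065,0,0,0,1],[-0.05,0,-0.0109,0,0,0,1],[-0.08,0,-0.0174,0,0,0,1],[-0.11,0,-0.024,0,0,0,1],[-0.13,0,-0.028,0,0,0,1],[-0.13,0,-0.028,0,0,0,1]]]'

```text
time_s: 8.55
tool_pos: [0.4909, -0.1732, 0.0298]
tool_rot: [-180.0, -12.0, 110.7]
force: [0.2, 0.6, 0.0]
grip_width: 0.087
grasp_force: 0.0
```

```bash
python3 binpos.py
```

```text
8.55 tcp [ 0.4909 -0.1732  0.0298] [-179.97  -12.04  110.7 ] F bay -0.5 0.43 0.0 tcp bay 130.3 1.8
((50.38811111450195, 0.1405792236328125), (84.4671401977539, 143.98617553710938), 0.01592048443853855) [  8.1370904  -71.86214952] [92.61390357 72.13569015]
```

Emit:
servo_tool --series '[[[0.015,0,-0.07,0,0,0,1],[0.04,0,-0.19,0,-0.02,0,1],[0.07,0,-0.32,0,-0.05,0,1],[0.1,0,-0.45,0,-0.067,0,1],[0.12,0,-0.55,0,-0.067,0,1],[0.12,0,-0.55,0,-0.067,0,1]]]'

```text
time_s: 9.1
tool_pos: [0.4941, -0.1698, 0.2065]
tool_rot: [179.5, 0.5, 111.0]
force: [0.4, 0.2, -0.3]
grip_width: 0.0871
grasp_force: 0.0
```

Emit:
servo_tool --series '[[[-0.305,-0.574,0,0,0,0,1],[-0.305,-0.574,0,0,0,0,1],[-0.305,-0.574,0,0,0,0,1],[-0.305,-0.574,0,0,0,0,1],[-0.305,-0.574,0,0,0,0,1],[-0.305,-0.574,0,0,0,0,1],[-0.305,-0.574,0,0,0,0,1]]]'

```text
time_s: 9.68
tool_pos: [0.3606, -0.3181, 0.1984]
tool_rot: [-180.0, -0.1, 110.6]
force: [-0.2, 0.5, 0.1]
grip_width: 0.0873
grasp_force: 0.0
```

```bash
python3 - <<'E'
from h import *
c=cam('wrist'); o=get_obs(); print(o['tool_pos'],o['tool_rot'])
P=cloud(c); d=np.hypot(P[...,0]-.366,P[...,1]+.317)
for lo,hi in((.006,.021),(.0235,.034)):
    m=((P[...,2]>lo)&(P[...,2]<hi)&(d<.05)).astype('uint8'); m=cv2.morphologyEx(m,2,np.ones((3,3),'uint8'))
    k,l,st,ce=cv2.connectedComponentsWithStats(m); i=1+st[1:,4].argmax(); q=P[l==i]
    (u,r)=cv2.minEnclosingCircle((q[:,:2]*1000).astype('float32')); cn=max(cv2.findContours((l==i).astype('uint8'),0,1)[0],key=len); (pc,pr)=cv2.minEnclosingCircle(cn)
    print(lo,'n',len(q),'z',np.median(q[:,2]).round(4),'circ',np.round(u,1),round(r,1),'px',np.round(pc,1),round(pr,1),'ray',plane(c,[pc],.016 if lo<.01 else .028).round(4))
cv2.imwrite('pics/w3.png',c['frame'][:,:,::-1])
E
```

```text
[ 0.3619766  -0.31672482  0.19855017] [ 1.79991425e+02 -7.83970398e-02  1.10784983e+02]
0.006 n 965 z 0.0153 circ [ 365.4 -318.6] 27.8 px [323.9 180.4] 23.7 ray [[ 0.365  -0.3174  0.016 ]]
0.0235 n 427 z 0.0272 circ [ 365.5 -318.8] 15.1 px [324.  183.5] 13.2 ray [[ 0.3652 -0.318   0.028 ]]
```

View pics/w3.png

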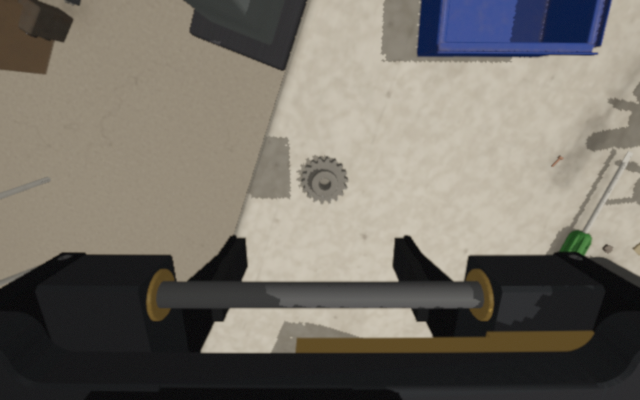

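Emit:
servo_tool --series '[[[-0.009,0.008,0.12,0,0,0,1],[-0.009,0.008,0.25,0,0,0,1],[-0.009,0.008,0.38,0,0,0,1],[-0.009,0.008,0.48,0,0,0,0.8],[-0.009,0.008,0.55,0,0,0,0.7],[-0.009,0.008,0.585,0,0,0,0.6],[-0.009,0.008,0.595,0,0,0,0.55],[-0.009,0.008,0.595,0,0,0,0.5]]]' --grip_force 25

```text
time_s: 10.4
tool_pos: [0.366, -0.318, 0.0204]
tool_rot: [180.0, -0.1, 110.9]
force: [-0.3, -0.4, 0.4]
grip_width: 0.0613
grasp_force: 0.0
```

```bash
python3 - <<'E'
from h import *
o=get_obs(); print(o['time_s'],o['tool_pos'],o['tool_rot'],o['force'],o['grip_width'])
E
```

```text
10.4 [ 0.36602896 -0.31801698  0.02043544] [ 1.79999853e+02 -5.06145362e-02  1.10943100e+02] [-0.33309699 -0.41859486  0.4192098 ] 0.061318220838827396
```

Emit:
servo_tool --series '[[[0,0,0.005,0,0,0,0.5],[0,0,0.005,0,0,0,0.3],[0,0,0.005,0,0,0,0.2],[0,0,0.005,0,0,0,0.2],[0,0,0.005,0,0,0,0.2],[0,0,0.005,0,0,0,0.2],[0,0,0.005,0,0,0,0.2],[0,0,0.005,0,0,0,0.2]]]' --grip_force 25

```text
time_s: 11.07
tool_pos: [0.3659, -0.3194, 0.0199]
tool_rot: [180.0, 0.1, 110.8]
force: [-0.6, 0.1, 6.1]
grip_width: 0.0283
grasp_force: 25.0
```

Emit:
servo_tool --series '[[[0,0,-0.02,0,0,0,0.2],[0,0,-0.06,0,0,0,0.2],[0,0,-0.13,0,0,0,0.2],[0,0,-0.22,0,0,0,0.2],[0,0,-0.31,0,0,0,0.2],[0,0,-0.39,0,0,0,0.2],[0,0,-0.43,0,0,0,0.2],[0,0,-0.43,0,0,0,0.2]]]'

```text
time_s: 11.73
tool_pos: [0.3663, -0.3201, 0.1505]
tool_rot: [179.9, 0.2, 110.8]
force: [0.3, -0.8, -2.7]
grip_width: 0.028
grasp_force: 25.0
```

```bash
python3 - <<'E'
from binpos import *
c,P,X,Y=go(); 
T=cam('top'); P=cloud(T); Q=P[...,:2]-O;X=Q@ux;Y=Q@uy; h=cv2.cvtColor(T['frame'],cv2.COLOR_RGB2HSV)
m=((X>-.06)&(X<.08)&(abs(Y)<.06)&(h[...,1]<90)).astype('uint8')
k,l,st,ce=cv2.connectedComponentsWithStats(m)
for i in range(1,k):
    if st[i,4]>40: q=plane(T,[ce[i]],.017)[0,:2]-O; print(st[i],'bearing? bay',(q@ux).round(4),(q@uy).round(4),np.median(P[l==i][:,2]).round(3))
o=get_obs(); print(o['grip_width'],o['grasp_force'],o['force'])
tgt=O+ux*(.0146+.025)-uy*.015; d=tgt-o['tool_pos'][:2]; R=Ro.from_euler('xyz',o['tool_rot'],degrees=True).as_matrix(); print(tgt,R.T@np.r_[d,0]/.3)
E
```

```text
11.7333 tcp [ 0.3663 -0.3201  0.1505] [179.92   0.25 110.83] F bay 0.9 0.02 -2.66 tcp bay 223.3 -166.9
((82.00227355957031, -3.7005386352539062), (138.4243927001953, 24.043418884277344), 89.54753875732422) [ 69.44139273 -72.93690712] [93.91032723 65.53257711]
[341 192  17  17 201] bearing? bay -0.0142 0.0312 0.014
0.028103094975767882 24.98852281656582 [ 0.94263553  0.1077376  -3.57077349]
[ 0.44303985 -0.0943457 ] [6.05631664e-01 5.10308509e-01 1.41674248e-04]
```

Emit:
servo_tool --series '[[[0.1,0.08,0,0,0,0,0.2],[0.2,0.165,0,0,0,0,0.2],[0.3,0.25,0,0,0,0,0.2],[0.4,0.33,0,0,0,0,0.2],[0.5,0.41,0,0,0,0,0.2],[0.58,0.48,0,0,0,0,0.2],[0.606,0.5,0,0,0,0,0.2],[0.606,0.5,0,0,0,0,0.2],[0.606,0.5,0,0,0,0,0.2]]]'

```text
time_s: 12.58
tool_pos: [0.4395, -0.0956, 0.1463]
tool_rot: [-179.8, -0.1, 110.9]
force: [0.2, -0.7, -2.3]
grip_width: 0.0283
grasp_force: 25.0
```

```bash
python3 binpos.py
```

```text
12.5833 tcp [ 0.4395 -0.0956  0.1463] [-1.7983e+02 -9.0000e-02  1.1091e+02] F bay 0.67 -0.09 -2.31 tcp bay 39.5 -18.8
((39.928348541259766, 0.362213134765625), (142.64146423339844, 104.06094360351562), 89.65357208251953) [-12.49871622 -70.8246463 ] [92.14002765 71.74229761]
```

Emit:
servo_tool --series '[[[0,0,0.06,0,0,0,0.2],[0,0,0.13,0,0,0,0.2],[0,0,0.2,0,0,0,0.2],[0,0,0.26,0,0,0,0.2],[0,0,0.31,0,0,0,0.2],[0,0,0.35,0,0,0,0.2],[0,0,0.38,0,0,0,0.2],[0,0,0.39,0,0,0,0.2],[0,0,0.395,0,0,0,0.2],[0,0,0.4,0,0,0,0.2],[0,0,0.4,0,0,0,0.2]]]'

```text
time_s: 13.55
tool_pos: [0.4411, -0.0962, 0.0284]
tool_rot: [180.0, 0.0, 110.8]
force: [0.6, -0.1, -3.1]
grip_width: 0.028
grasp_force: 25.0
```

Still carrying its weight; feel down the last few mm.

Emit:
servo_tool --series '[[[0,0,0.004,0,0,0,0.2],[0,0,0.008,0,0,0,0.2],[0,0,0.012,0,0,0,0.2],[0,0,0.016,0,0,0,0.2],[0,0,0.018,0,0,0,0.2],[0,0,0.018,0,0,0,0.2]]]'

```text
time_s: 14.05
tool_pos: [0.4406, -0.0957, 0.0225]
tool_rot: [-180.0, -0.0, 110.8]
force: [-0.1, 1.0, -3.2]
grip_width: 0.0279
grasp_force: 25.0
```

Emit:
servo_tool --series '[[[0,0,0.003,0,0,0,0.2],[0,0,0.006,0,0,0,0.2],[0,0,0.009,0,0,0,0.2],[0,0,0.009,0,0,0,0.2]]]'

```text
time_s: 14.38
tool_pos: [0.4408, -0.0957, 0.0219]
tool_rot: [-179.9, 0.0, 110.8]
force: [-7.4, 2.3, 17.6]
grip_width: 0.0281
grasp_force: 25.0
```

Emit:
servo_tool --series '[[[0,0,-0.003,0,0,0,0.2],[0,0,-0.006,0,0,0,0.2],[0,0,-0.006,0,0,0,0.2]]]'

```text
time_s: 14.63
tool_pos: [0.441, -0.0958, 0.0221]
tool_rot: [180.0, 0.0, 110.8]
force: [-1.9, 1.7, 3.1]
grip_width: 0.0282
grasp_force: 25.0
```

```bash
python3 binpos.py
```

```text
14.6333 tcp [ 0.441  -0.0958  0.0221] [1.7999e+02 4.0000e-02 1.1084e+02] F bay -2.24 -1.16 3.15 tcp bay 40.3 -17.4
((26.81264877319336, 0.4582366943359375), (143.99913024902344, 79.08361053466797), 89.50366973876953) [-13.30633517 -71.34825761] [66.97144109 72.48689722]
```

Gear rests on the floor lightly; release to a small opening.

Emit:
servo_tool --series '[[[0,0,0,0,0,0,0.36],[0,0,0,0,0,0,0.4],[0,0,0,0,0,0,0.45],[0,0,0,0,0,0,0.45],[0,0,0,0,0,0,0.45],[0,0,-0.02,0,0,0,0.45],[0,0,-0.06,0,0,0,0.45],[0,0,-0.14,0,0,0,0.45],[0,0,-0.26,0,0,0,0.45],[0,0,-0.38,0,0,0,0.45],[0,0,-0.5,0,0,0,0.45],[0,0,-0.5,0,0,0,0.45]]]'

```text
time_s: 15.68
tool_pos: [0.4453, -0.0965, 0.1792]
tool_rot: [179.5, 0.5, 110.8]
force: [1.6, 0.4, -0.7]
grip_width: 0.0394
grasp_force: 0.0
```

```bash
python3 - <<'E'
from binpos import *
c,P,X,Y=go(); cv2.imwrite('pics/w4.png',c['frame'][:,:,::-1]); print(get_obs()['grip_width'])
E
```

```text
15.6833 tcp [ 0.4453 -0.0965  0.1792] [179.48   0.5  110.85] F bay 0.21 1.66 -0.7 tcp bay 42.4 -13.7
((40.41105651855469, 0.47853851318359375), (104.1982650756836, 142.1303253173828), 0.04666303098201752) [-11.74153203 -70.60516804] [92.5063556  71.51546165]
0.03903016861089543
```

View pics/w4.png

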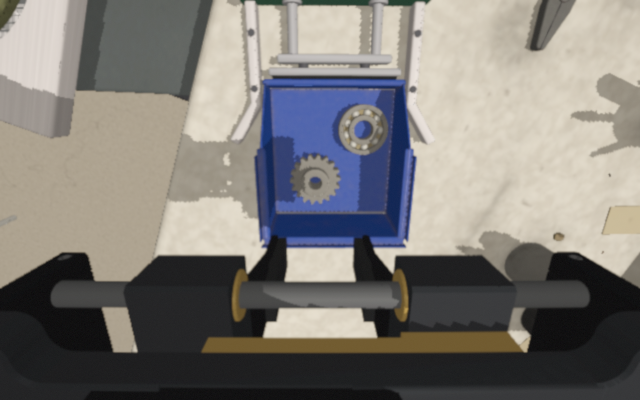

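Emit:
servo_tool --series '[[[0,0,0,0,0,0,0.45],[0,0,0,0,0,0,0.45],[0,0,0,0,0,0,0.45],[0,0,0,0,0,0,0.45]]]'

```text
time_s: 16.07
tool_pos: [0.4399, -0.0954, 0.1704]
tool_rot: [-179.9, -0.1, 110.8]
force: [0.3, -0.3, 1.0]
grip_width: 0.039
grasp_force: 0.0
```

```bash
python3 -c "
from cell import env
print(env.sign_off())"
```

```text
the job is handed in; nothing more can be done
None
```

The job is handed in at about 16 s, no verdict shown: the bin was pressed to roughly 8 N on the bar, eased off and did not move afterwards, and the gear was set down beside the bearing; the tape roll, tester and pliers were not touched.

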